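# Load the driver and slide the optics tray from lab jack to breadboard

## Robot

A 6-joint arm with a two-finger parallel gripper is mounted at the origin on the work surface. World frame = base frame: x ahead of the robot, y to its left, z up, the work surface at z = 0. Lengths are in mm, angles in rad, forces in N, time in s.
With the tool pointing down it reaches from about 250 to 775 mm from the base axis. Payload 8.9 kg.
Tool frame: the origin (TCP) lies at the centre of the arm's flange, where the gripper is bolted on; the fingertips stand 173 mm ahead of it and the grasp point (between the pads) lies 155 mm ahead of it; z points along the fingers, y is the line along which they close (so a half turn about z gives the same grasp; the last joint's range is limited). The gripper opens to 85 mm and grips with 20 to 120 N. Pads are 22 mm wide; open, the fingers measure 114 mm over their backs; the gripper's body (76 mm by 85 mm) begins 54 mm behind the grasp point. The pads swing forward as they close: fully open they stand 13 mm farther back than shut.
Start: joints at [0.976, 0.291, -0.153, 1.127, 0, 1.431], TCP at [231.089, 471.404, 404.705] pointing down, gripper open.
Joint ranges: [-2.52, 2.52], [-0.91, 1.74], [-1.3, 1.37], [-1.96, 2.02], [-1.52, 1.47], [-3.14, 3.14]. Speed limits (rad/s): [2.22, 2.22, 2.79, 3.14, 3.14, 3.14].

## Interface

Orientations are given as a 3x3 rotation matrix whose columns are the frame's x, y, z axes.
In Python, from workcell import bot, cams gives the robot as it stands.
- The arm moves only by the tool drive_tool, never from a script. Its argument "moves" is text: rows parted by semicolons, each of 4 numbers parted by spaces: the shift along the tool's x, y, z in cm, then the turn about the tool's z in rad. A call has 1 to 10 rows; each row shifts and turns the commanded pose from where the row before left it, along the tool's axes as they then stand; what a row does not reach is not made up. A row lasts 1/12 s, in which the tool goes at most 41.7 mm and 7.16 degrees, less where a joint would pass 70% of its speed; a pose out of reach is approached as far as the arm can. A call is refused whole if a number of a shift passes 4.17 or a number of a turn 0.125, either way. A call with a gripper value outside its range is refused whole. "fingers" is the finger opening in cm, from 0 to 8.54, set as the call begins (left out, the last holds). The fingers move at their own pace and stop on an object; the grip force is fixed at half the most. Time passes only in rows, so rows that do not move let the fingers close. It gives the time, the measured TCP pose, the force, the opening and the grip force at its end, in the units of the state.
- bot.read_state(): the state, without advancing time (a new reading comes with each control period).
- cams.get_image(name): name is "scene" or "top" or "wrist"; returns the picture (420x560x3 uint8, red, green, blue); there is no depth.
- cams.camera_params(name): a dict with "vfov" (degrees; the focal length in pixels is half the picture's height over the tangent of half this angle, whatever the lens; pixels are square), "cx", "cy" (the principal point, pixels), "extrinsics" (4x4, takes a point from camera to world coordinates). Camera axes: x right, y down, z forward; pixel columns grow to the right and rows downward; lengths in mm; the calibration is good to about 2 mm. A picture is of the moment at which its call begins: read the wrist's pose just before it. camera_params takes no time and is no camera call; for the wrist camera it gives the pose at the moment of the call.
- bot.finish_job(): hands the job in; it is judged then, once.
The state is a dict: "time_s": time; "qpos": joint angles; "qd": joint speeds; "effort": joint torques, N m; "tcp_pos": TCP position; "orientation": TCP orientation; "wrist_force": force on the tool from outside, world axes, zero at the start; "torque": the same for the moment, N m; "width": opening from 0.0 (shut) to 1.0 (fully open); "grasp_force": force on a finger pad.
Only numpy, scipy, OpenCV 4.12 (cv2) and the standard library are available. Lean on these libraries where they do the work, as an engineer would, in place of code of your own. Each camera call takes 0.05 s, during which the arm holds its last target. There are 200 camera calls.

## Task

Draw the red-handled driver out of the slanted stand and lay it down flat inside the white tray on the blue lab jack, beside the mounted lens and mirror. Then slide the loaded tray, without lifting it, straight across the open gap so that it stays level and does not dip into the gap, until it rests wholly on the aluminium breadboard, roughly square to it. The lens and the mirror must stay standing in the tray; leave the other two drivers in the stand and everything else on the table where it is.

Things in the scene. Friction and masses are not known exactly. Their poses are not given: they have to be found in the camera images.
- driver_red: Ball driver with a red handle, 150 mm long, 85 g: eight-sided handle 80 mm long, 20 mm across; round steel shaft 6 mm thick, 70 mm long. Origin on its axis where handle meets shaft; z runs along it towards the handle's free end (handle z 0 to 80 mm, shaft 0 to -70 mm). Starts in any one of the stand's three holes, handle up, shaft in the hole; it is free once drawn 72 mm along its axis.
- driver_red_grip (a point): Middle of the red driver's handle, on its axis, 40 mm from either end of the handle.
- driver_red_end (a point): Free end of the red driver's handle, on its axis.
- driver_red_tip (a point): Tip of the red driver's steel shaft, on its axis.
- stand: Black driver stand, fixed: base 200 (x) x 105 (y) x 6 mm, on it a block 190 mm long (x), 45 mm thick, with three 8 mm holes 60 mm apart along x. Origin at table height below the middle hole's mouth; mouths 66 mm up. Holes and drivers lean 45 degrees (a sagging driver to 3 more) from vertical towards the stand's +y. The block lies below and to -y of the mouths, all under 80 mm.
- driver_blue: Ball driver of the same size with a blue handle, in another hole of the stand; to be left there. Frame as the red one's.
- driver_yellow: Ball driver of the same size with a yellow handle, in another hole of the stand; to be left there. Frame as the red one's.
- tray: White open tray, 160 (x) x 206 (y) x 28 mm high, walls and floor 4 mm, about 0.42 kg, loose on the jack. Origin under the middle of its floor; +y points across the gap to the breadboard (nose; the other end is the tail). Floor flat for 182 mm, its edges slope up 7 mm over the last 12 mm at nose and tail; end walls upright from 8 to 28 mm. Its -x half is empty. Slides with friction of about 0.6.
- tray_nose_far (a point): Corner of the tray's outline at nose end (+y), +x side, at the height of its underside.
- tray_nose_near (a point): Corner of the tray's outline at nose end (+y), -x side, at the height of its underside.
- tray_tail_far (a point): Corner of the tray's outline at tail end (-y), +x side, at the height of its underside.
- tray_tail_near (a point): Corner of the tray's outline at tail end (-y), -x side, at the height of its underside.
- tray_lens: Lens in a round black mount on a steel pedestal, 68 mm high, foot 36 mm across, about 0.25 kg, standing loose in the tray about 43 mm to the +x side and 55 mm towards the nose. Origin under its foot, z up. It makes the tray nose-heavy: it hardly holds itself level when its nose hangs out as far as the gap is wide.
- tray_mirror: Square kinematic mirror mount on a steel pedestal, 68 mm high, foot 32 mm across, 0.13 kg, standing loose in the tray about 43 mm to the +x side and 35 mm towards the tail. Origin under its foot, z up.
- jack: Blue scissor lab jack, the surface the tray starts on, fixed: top plate 230 x 230 mm, its top 77 mm above the table, 2 mm higher than the breadboard. Origin at table height under the plate's centre; +y points across the gap to the breadboard. Its black handwheel stands in the gap, lower than 55 mm.
- breadboard: Aluminium breadboard with a grid of holes, fixed on four posts: 300 (x) x 250 (y) mm, top 75 mm above the table. Origin at table height under its centre; its -y edge borders the gap, 62 to 72 mm wide; its axes are parallel to the jack's. Two mirror mounts and a lens mount, 70 mm high, are clamped along its +x edge, beyond x = 100 mm; the rest is free.
- detector: Black round detector head, 60 mm across, 22 mm high, loose on the table near the robot; leave it. Origin under its centre.
- lens_case: Small wooden lens case, 75 x 55 x 24 mm, loose on the table to the right of the jack; leave it. Origin under its centre.
Things that resemble listed ones, but are neither listed nor needed, are in the scene too. Leave any yellow look-alike of the tray_mirror alone. Several things have the shape of the driver_red; the one meant has the colours described above.

How it is judged:
By the outcome, as a careful person would: the job done as asked, in the order asked, and still so for the second after the job is handed in, with the robot touching nothing.
It also fails if it takes over 61 s, if anything falls off the work surface, if the arm or the gripper's body presses on something with over 40 N, if the wrist force passes 120 N, or if a joint passes its speed limit or range.

## Working session

There is one attempt and no reset: what is moved stays moved. The work goes in short steps, Python scripts to look and compute and a tool call to move; the robot and the scene stay as the last step left them, time stands still between calls to the robot, and variables do not carry over. Pictures are saved under pics/ and viewed, at most 11 in all, crops included, and the job is handed in when it is done.

Besides the shell and the picture viewer there is one more tool, called by a JSON object that holds its "api" and its "payload", one argument or row to a line. drive_tool: Moves the arm, as the interface text tells. Its arguments: {"type":"object","properties":{"moves":{"type":"string"},"fingers":{"type":"number"}},"required":["moves"]}

```bash
mkdir -p pics; ls; python3 - <<'E'
from workcell import bot,cams
import cv2,numpy as np
np.set_printoptions(precision=4,suppress=True)
for n in ["scene","top"]:
    cv2.imwrite(f"pics/{n}0.png",cams.get_image(n)[:,:,::-1])
for n in ["scene","top","wrist"]:
    print(n,cams.camera_params(n))
print(bot.read_state())
E
```

```text
pics
scene {'vfov': 47.28675347583398, 'cx': 276.8020795524503, 'cy': 208.23563611918794, 'extrinsics': array([[  -0.0709,    0.8273,   -0.5572, 1402.9541],
       [   0.9975,    0.0618,   -0.0353,   44.7502],
       [   0.0053,   -0.5583,   -0.8296, 1333.8615],
       [   0.    ,    0.    ,    0.    ,    1.    ]])}
top {'vfov': 48.15081245811503, 'cx': 283.1639029352649, 'cy': 209.1571313475887, 'extrinsics': array([[   0.0154,   -0.9828,    0.1842,  346.5236],
       [  -0.9999,   -0.0144,    0.0069,  -10.2408],
       [  -0.0041,   -0.1843,   -0.9829, 1213.2337],
       [   0.    ,    0.    ,    0.    ,    1.    ]])}
wrist {'vfov': 61.607136638290974, 'cx': 274.5663783038264, 'cy': 207.33246117011507, 'extrinsics': array([[  0.4404,   0.8612,   0.2538, 166.3392],
       [  0.8978,  -0.4218,  -0.1265, 501.4763],
       [ -0.0018,   0.2835,  -0.959 , 373.7087],
       [  0.    ,   0.    ,   0.    ,   1.    ]])}
{'time_s': 0.1, 'qpos': array([ 0.9757,  0.2912, -0.1541,  1.1267,  0.    ,  1.4315]), 'qd': array([0.0005, 0.0005, 0.0027, 0.0002, 0.0007, 0.0013]), 'effort': array([  0.001 , -53.7977,  33.1918,   0.0092,  -0.0002,  -0.    ]), 'tcp_pos': array([230.9747, 471.2495, 404.1942]), 'orientation': array([[-0.8979,  0.4402, -0.0007],
       [ 0.4402,  0.8979, -0.001 ],
       [ 0.0002, -0.0011, -1.    ]]), 'wrist_force': array([-0.2576,  0.5465,  0.4999]), 'torque': array([ 0.0353,  0.0209, -0.0213]), 'grasp_force': 0.0, 'width': 1.0010215898991073}
```

View pics/scene0.png

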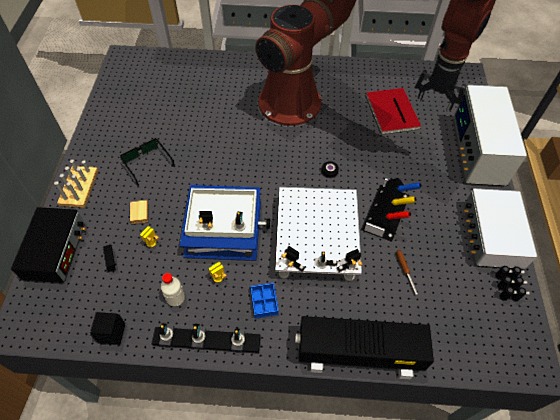

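View pics/top0.png

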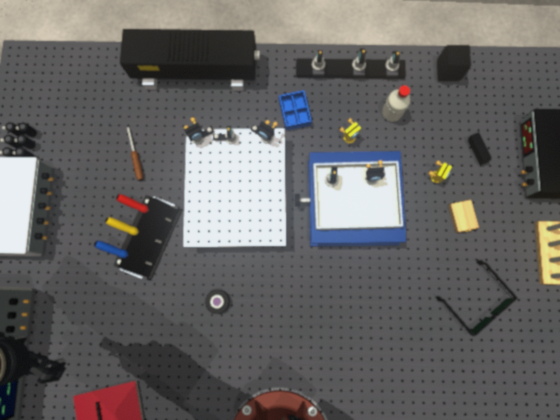

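The scene view shows the red driver at about (398,215), furthest from the robot in the stand. The tray is at (221,212) on the blue jack and the breadboard at (318,228). In the top view red is at (133,204), the tray at (357,195) and the breadboard at (235,187). Next I'll measure the handle by colour in both views and enlarge the tray.

```bash
cat > h.py <<'E'
from workcell import bot,cams
import cv2,numpy as np
np.set_printoptions(precision=2,suppress=True)
def ray(P,uv):
    f=210/np.tan(np.radians(P["vfov"])/2); E=P["extrinsics"]
    d=np.array([(uv[0]-P["cx"])/f,(uv[1]-P["cy"])/f,1.0]); return E[:3,3],E[:3,:3]@d
def atz(P,uv,z):
    o,d=ray(P,uv); return o+d*(z-o[2])/d[2]
def proj(P,X):
    f=210/np.tan(np.radians(P["vfov"])/2); E=P["extrinsics"]
    c=E[:3,:3].T@(np.asarray(X,float)-E[:3,3]); return np.array([P["cx"]+f*c[0]/c[2],P["cy"]+f*c[1]/c[2]])
def tri(*obs):  # (P,uv) pairs
    A=np.zeros((3,3));b=np.zeros(3)
    for P,uv in obs:
        o,d=ray(P,uv); d=d/np.linalg.norm(d); M=np.eye(3)-np.outer(d,d); A+=M;b+=M@o
    return np.linalg.solve(A,b)
def redblob(im,roi,hue=None):
    x0,y0,x1,y1=roi; h=cv2.cvtColor(im,cv2.COLOR_RGB2HSV)[y0:y1,x0:x1]
    m=(((h[...,0]<6)|(h[...,0]>172))&(h[...,1]>150)&(h[...,2]>60)).astype(np.uint8)
    n,l,s,c=cv2.connectedComponentsWithStats(m); k=1+np.argmax(s[1:,4])
    ys,xs=np.where(l==k); p=np.c_[xs+x0,ys+y0].astype(float)
    c=p.mean(0); v=np.linalg.svd(p-c,full_matrices=False)[2][0]; t=(p-c)@v
    return c,v,c+v*t.min(),c+v*t.max(),len(p)
E
python3 - <<'E'
from h import *
I={n:cv2.imread(f"pics/{n}0.png")[:,:,::-1].copy() for n in("scene","top")}
P={n:cams.camera_params(n) for n in I}
R={"scene":redblob(I["scene"],(370,200,425,230)),"top":redblob(I["top"],(105,185,165,222))}
N=[]
for n in R:
    print(n,R[n]); c,v=R[n][:2]; o,d1=ray(P[n],c); _,d2=ray(P[n],c+10*v); N.append((np.cross(d1,d2),o))
ax=np.cross(N[0][0],N[1][0]); ax/=np.linalg.norm(ax); ax*=np.sign(ax[2])
print("axis",ax,"centre",tri(("x",0)) if 0 else tri((P["scene"],R["scene"][0]),(P["top"],R["top"][0])))
def cr(n,x0,y0,x1,y1): return cv2.resize(I[n][y0:y1,x0:x1],(400,300),interpolation=cv2.INTER_CUBIC)
out=np.vstack([np.hstack([cr("top",295,145,415,235+0),cr("scene",170,180,290,270)]),np.hstack([cr("top",95,190,195,265+0),cr("scene",350,170,450,245)])])
cv2.imwrite("pics/comp1.png",out[:,:,::-1])
E
```

```text
scene (array([397.81, 214.75]), array([-0.99,  0.12]), array([410.15, 213.2 ]), array([385.9 , 216.24]), 153)
top (array([132.15, 203.17]), array([0.91, 0.42]), array([117.37, 196.37]), array([147., 210.]), 239)
axis [0.27 0.68 0.68] centre [565.96 366.36  92.77]
```

View pics/comp1.png

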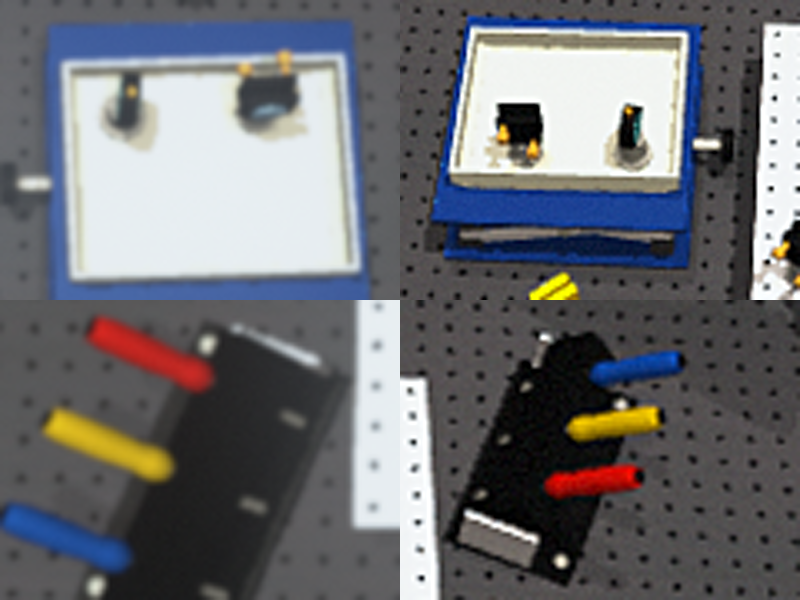

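```bash
python3 - <<'E'
from h import *
T=cams.camera_params("top");S=cams.camera_params("scene")
for p in [(62,62),(345,55),(362,272),(70,282)]: print("tray rim",atz(T,(295+p[0]*.3,145+p[1]*.3),105))
for p in [(473,30),(700,30),(685,190),(448,182)]: print("scene rim",atz(S,(170+(p[0]-400)*.3,180+p[1]*.3),105))
for p in [(48,25),(355,20),(368,300),(55,300)]: print("jack",atz(T,(295+p[0]*.3,145+p[1]*.3),77))
for p in [(184,246),(286,246),(285,130),(185,130)]: print("board",atz(T,p,75))
E
```

```text
tray rim [668.52 -75.1  105.  ]
tray rim [ 676.79 -282.41  105.  ]
tray rim [ 516.19 -289.75  105.  ]
tray rim [505.89 -81.37 105.  ]
scene rim [ 524.33 -281.08  105.  ]
scene rim [508.18 -65.85 105.  ]
scene rim [684.92 -63.21 105.  ]
scene rim [ 692.34 -274.84  105.  ]
jack [705.45 -66.07  77.  ]
jack [ 712.64 -297.64   77.  ]
jack [ 499.88 -300.53   77.  ]
jack [496.49 -72.25  77.  ]
board [465.23 237.29  75.  ]
board [468.94 -10.58  75.  ]
board [764.8   -3.81  75.  ]
board [761.27 250.83  75.  ]
```

{"api": "drive_tool", "payload": {
  "moves": "0 0 0 0.12; 0 0 0 0.12; 0 0 0 0.12; 0 0 0 0.12; 0 0 0 0.12; 0 0 0 0.12; 0 0 0 0.12; 0 0 0 0.12; 0 0 0 0.12; 0 0 0 0.12",
  "fingers": 4.5
}}

```text
time_s: 0.93
tcp_pos: [231.0, 471.3, 404.3]
orientation: [[0.091, 0.996, -0.0], [0.996, -0.091, -0.001], [-0.001, -0.0, -1.0]]
wrist_force: [0.2, 0.1, 0.5]
width: 0.529
grasp_force: 0.0
```

{"api": "drive_tool", "payload": {
  "moves": "-0.74 3.43 0.64 0; -0.74 3.43 0.64 0; -0.74 3.43 0.64 0; -0.74 3.43 0.64 0; -0.74 3.43 0.64 0; -0.74 3.43 0.64 0; -0.74 3.43 0.64 0; -0.74 3.43 0.64 0; -0.74 3.43 0.64 0; -0.74 3.43 0.64 0"
}}

```text
time_s: 1.77
tcp_pos: [568.0, 367.7, 339.9]
orientation: [[0.085, 0.996, -0.001], [0.996, -0.085, -0.0], [-0.0, -0.001, -1.0]]
wrist_force: [-0.1, 0.9, 0.0]
width: 0.529
grasp_force: 0.0
```

{"api": "drive_tool", "payload": {
  "moves": "0 0 0 0.1; 0 0 0 0.1; 0 0 0 0.09; 0 0 0 0; 0 0 0 0"
}}

```text
time_s: 2.18
tcp_pos: [566.5, 368.5, 340.3]
orientation: [[0.364, 0.932, -0.001], [0.932, -0.364, -0.0], [-0.001, -0.001, -1.0]]
wrist_force: [-0.4, 0.3, -0.7]
width: 0.531
grasp_force: 0.0
```

```bash
python3 - <<'E'
from h import *
print(bot.read_state()["tcp_pos"],bot.read_state()["qpos"])
W=cams.camera_params("wrist"); im=cams.get_image("wrist"); cv2.imwrite("pics/w1.png",im[:,:,::-1])
np.save("w1.npy",W["extrinsics"]); print(W)
print(proj(W,(566,366,93)))
r=redblob(im,(0,0,560,420)); print(r)
E
```

```text
[566.47 368.5  340.28] [ 0.47  0.62  0.2   1.15 -0.    2.41]
{'vfov': 61.607136638290974, 'cx': 274.5663783038264, 'cy': 207.33246117011507, 'extrinsics': array([[  0.93,  -0.35,  -0.1 , 592.81],
       [ -0.36,  -0.89,  -0.27, 434.17],
       [ -0.  ,   0.28,  -0.96, 309.73],
       [  0.  ,   0.  ,   0.  ,   1.  ]])}
[274.44 220.43]
(array([274.56, 220.94]), array([0.02, 1.  ]), array([273.9 , 178.08]), array([275.13, 258.01]), 1990)
```

View pics/w1.png

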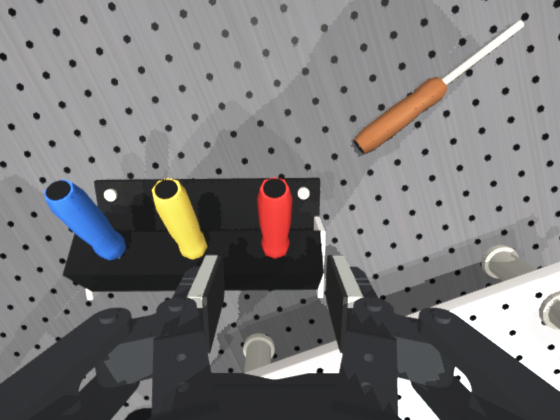

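The wrist view shows the red handle upright in the picture, from (275,178) to (275,258) and centred between the fingers. This agrees with my grip estimate of (566,366,93). Now I'll descend and grip.

{"api": "drive_tool", "payload": {
  "moves": "-0.1 0.05 2 0; -0.1 0 2 0; -0.05 0 2 0; 0 0 2 0; 0 0 1.2 0; 0 0 0 0; 0 0 0 0"
}}

```text
time_s: 2.82
tcp_pos: [565.9, 366.1, 248.7]
orientation: [[0.365, 0.931, -0.001], [0.931, -0.365, -0.0], [-0.001, -0.001, -1.0]]
wrist_force: [0.1, -0.3, 0.5]
width: 0.528
grasp_force: 0.0
```

{"api": "drive_tool", "payload": {
  "moves": "0 0 0 0; 0 0 0 0; 0 0 0 0; 0 0 0 0; 0 0 0 0; 0 0 0 0; 0 0 0 0",
  "fingers": 0
}}

```text
time_s: 3.4
tcp_pos: [566.8, 366.4, 250.2]
orientation: [[0.366, 0.931, 0.003], [0.931, -0.366, 0.001], [0.002, 0.002, -1.0]]
wrist_force: [1.4, 0.4, 7.1]
width: 0.22
grasp_force: 58.8
```

{"api": "drive_tool", "payload": {
  "moves": "0.36 0 -0.35 0; 0.5 0 -0.49 0; 0.65 0 -0.64 0; 0.65 0 -0.64 0; 0.65 0 -0.64 0; 0.65 0 -0.64 0; 0.65 0 -0.64 0; 0.65 0 -0.64 0; 0.65 0 -0.64 0; 0.65 0 -0.64 0"
}}

```text
time_s: 4.23
tcp_pos: [588.3, 423.1, 308.8]
orientation: [[0.366, 0.931, -0.0], [0.931, -0.366, 0.0], [-0.0, -0.0, -1.0]]
wrist_force: [0.4, 0.7, -0.9]
width: 0.221
grasp_force: 58.5
```

{"api": "drive_tool", "payload": {
  "moves": "0 0 -3 0; 0 0 -3 0; 0 0 -3 0; 0 0 -3 -0.12; 0 0 0 -0.12; 0 0 0 -0.12; 0 0 0 -0.12; 0 0 0 -0.12; 0 0 0 -0.12; 0 0 0 -0.12"
}}

```text
time_s: 5.07
tcp_pos: [588.2, 422.8, 428.4]
orientation: [[-0.454, 0.891, -0.0], [0.891, 0.454, 0.0], [0.0, -0.0, -1.0]]
wrist_force: [0.4, 0.5, -0.4]
width: 0.219
grasp_force: 58.7
```

{"api": "drive_tool", "payload": {
  "moves": "0 0 0 -0.12; 0 0 0 -0.12; 0 0 0 -0.12; 0 0 0 -0.12; 0 0 0 -0.12; 0 0 0 -0.12; 0 0 0 -0.12; 0 0 0 -0.12; 0 0 0 -0.12; 0 0 0 -0.12"
}}

```text
time_s: 5.9
tcp_pos: [588.2, 422.8, 428.4]
orientation: [[-0.995, -0.1, -0.0], [-0.1, 0.995, 0.0], [0.0, 0.0, -1.0]]
wrist_force: [-0.4, -0.2, -1.2]
width: 0.222
grasp_force: 58.7
```

```bash
python3 - <<'E'
from h import *
im=cv2.imread("pics/top0.png"); T=cams.camera_params("top")
def rect(mask,z,nm):
    n,l,s,c=cv2.connectedComponentsWithStats(mask); k=1+np.argmax(s[1:,4])
    cs=cv2.findContours((l==k).astype(np.uint8),0,2)[0]; h=cv2.convexHull(max(cs,key=cv2.contourArea))[:,0]
    w=np.array([atz(T,p,z)[:2] for p in h],np.float32); r=cv2.minAreaRect(w); print(nm,r); print(cv2.boxPoints(r))
def roi(m,x0,y0,x1,y1):
    o=np.zeros_like(m);o[y0:y1,x0:x1]=m[y0:y1,x0:x1];return o
g=cv2.cvtColor(im,cv2.COLOR_BGR2HSV); white=((g[...,1]<70)&(g[...,2]>140)).astype(np.uint8)
rect(roi(white,306,150,412,240),105,"tray"); rect(roi(white,178,120,292,252),75,"board")
blue=((g[...,0]>105)&(g[...,0]<125)&(g[...,1]>150)).astype(np.uint8)
rect(roi(blue,300,140,412,250),77,"jack")
print(bot.read_state()["tcp_pos"],bot.read_state()["orientation"],bot.read_state()["qpos"])
E
```

```text
tray ((594.615966796875, -180.1717529296875), (165.51290893554688, 209.71975708007812), 2.573734998703003)
[[ 507.23  -79.13]
 [ 516.65 -288.64]
 [ 682.   -281.21]
 [ 672.58  -71.7 ]]
board ((617.7222900390625, 120.16320037841797), (302.24896240234375, 252.40151977539062), 1.4275445938110352)
[[463.5  242.56]
 [469.79  -9.76]
 [771.94  -2.23]
 [765.66 250.09]]
jack ((697.6194458007812, -182.02142333984375), (18.589963912963867, 218.85653686523438), 1.7556816339492798)
[[ 684.98  -72.93]
 [ 691.68 -291.68]
 [ 710.26 -291.11]
 [ 703.56  -72.36]]
[588.17 422.79 428.4 ] [[-0.99 -0.1  -0.  ]
 [-0.1   0.99  0.  ]
 [ 0.    0.   -1.  ]] [0.52 0.71 0.59 1.45 0.   0.42]
```

{"api": "drive_tool", "payload": {
  "moves": "0 0 0 -0.12; 0 0 0 -0.12; 0 0 0 -0.12; 0 0 0 -0.12; 0 0 0 -0.12; 0 0 0 -0.12; 0 0 0 -0.12; 0 0 0 -0.12; 0 0 0 -0.12; 0 0 0 -0.12"
}}

```text
time_s: 6.73
tcp_pos: [588.2, 422.8, 428.4]
orientation: [[-0.267, -0.964, -0.0], [-0.964, 0.267, -0.0], [0.0, 0.0, -1.0]]
wrist_force: [0.6, 0.4, -0.8]
width: 0.213
grasp_force: 58.7
```

{"api": "drive_tool", "payload": {
  "moves": "0 0 0 -0.12; 0 0 0 -0.12; 0 0 0 -0.073; 2 0.2 0 0; 3.85 0.39 0 0; 3.85 0.39 0 0; 3.85 0.39 0 0; 3.85 0.39 0 0; 3.85 0.39 0 0; 3.85 0.39 0 0"
}}

```text
time_s: 7.57
tcp_pos: [571.6, 169.3, 428.7]
orientation: [[0.037, -0.999, 0.0], [-0.999, -0.037, 0.0], [-0.0, -0.0, -1.0]]
wrist_force: [1.0, -0.6, -0.8]
width: 0.222
grasp_force: 58.8
```

{"api": "drive_tool", "payload": {
  "moves": "3.85 0.39 0 0; 3.85 0.39 0 0; 3.85 0.39 0 0; 3.85 0.39 0 0; 3.85 0.39 0 0; 3.85 0.39 0 0; 3.85 0.39 0 0; 3.85 0.39 0 0; 3.85 0.39 0 0; 1.8 0.2 0 0"
}}

```text
time_s: 8.4
tcp_pos: [547.9, -198.7, 428.6]
orientation: [[0.034, -0.999, 0.0], [-0.999, -0.034, -0.001], [0.001, -0.0, -1.0]]
wrist_force: [0.3, 0.3, -0.7]
width: 0.217
grasp_force: 58.8
```

```bash
python3 - <<'E'
from h import *
s=bot.read_state(); print(s["time_s"],s["tcp_pos"],s["orientation"],s["qpos"])
a=cams.get_image("wrist"); b=cams.get_image("scene"); S=cams.camera_params("scene"); T=cams.camera_params("top")
im2=cams.get_image("top"); 
g=s["tcp_pos"]-[0,0,155]; u=proj(S,g).astype(int); print(u)
c=b[max(0,u[1]-60):u[1]+60,max(0,u[0]-80):u[0]+80]
out=np.hstack([cv2.resize(a,(400,300)),cv2.resize(c,(400,300),interpolation=cv2.INTER_CUBIC)])
cv2.imwrite("pics/c2.png",out[:,:,::-1])
E
```

```text
8.4 [ 547.94 -198.73  428.57] [[ 0.03 -1.    0.  ]
 [-1.   -0.03 -0.  ]
 [ 0.   -0.   -1.  ]] [-0.47  0.39  0.06  1.23 -0.   -2.08]
[210 162]
```

View pics/c2.png

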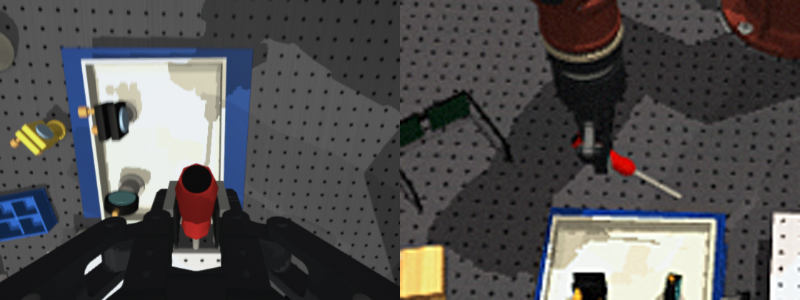

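Left: the wrist view shows the tray's tail rim from about (82,60) to (227,58), and the near wall running down at x≈226. The driver is held in line with the tool. Right: it hangs tip towards the breadboard. Next I'll convert the rim corners.

```bash
python3 - <<'E'
from h import *
W=cams.camera_params("wrist")
for p in [(82,60),(227,58),(222,190)]: print(p,atz(W,(p[0]*1.4,p[1]*1.4),105))
for p in [(62,48),(252,50)]: print("jack",atz(W,(p[0]*1.4,p[1]*1.4),77))
S=cams.camera_params("scene")
# driver in scene crop: crop origin (130,102), scale 2.5 ; tip (680-400,196)
uv=(130+280/2.5,102+196/2.5); g=bot.read_state()["tcp_pos"]-[0,0,155]
for a in (40,45,50,55):
    r=np.radians(a); print(a,proj(S,g+110*np.array([-.034*np.sin(r),np.sin(r),-np.cos(r)])),uv)
E
```

```text
(82, 60) [ 676.58 -280.05  105.  ]
(227, 58) [ 517.37 -287.49  105.  ]
(222, 190) [ 512.88 -128.69  105.  ]
jack [ 711.11 -293.78   77.  ]
jack [ 485.   -299.17   77.  ]
40 [238.32 181.29] (242.0, 180.4)
45 [240.56 180.05] (242.0, 180.4)
50 [242.6  178.67] (242.0, 180.4)
55 [244.44 177.16] (242.0, 180.4)
```

{"api": "drive_tool", "payload": {
  "moves": "-0.37 -0.3 2 -0.011; 0 0 3 0; 0 0 3 0; 0 0 2 0; 0 0 0.7 0; 0 0 0 0; 0 0 0.3 0; 0 0 0.3 0; 0 0 0 0"
}}

```text
time_s: 9.3
tcp_pos: [551.5, -191.1, 316.1]
orientation: [[0.048, -0.999, 0.001], [-0.999, -0.048, -0.001], [0.001, -0.001, -1.0]]
wrist_force: [-0.1, -0.3, -0.4]
width: 0.219
grasp_force: 58.8
```

{"api": "drive_tool", "payload": {
  "moves": "0 0 0.25 0; 0.4 0 0.5 0; 0.42 0 0.5 0; 0 0 0 0"
}}

```text
time_s: 9.63
tcp_pos: [551.9, -200.3, 302.9]
orientation: [[0.047, -0.999, 0.002], [-0.999, -0.047, -0.001], [0.001, -0.002, -1.0]]
wrist_force: [0.7, -1.6, 5.8]
width: 0.218
grasp_force: 58.5
```

{"api": "drive_tool", "payload": {
  "moves": "0.34 0 0.5 0; 0.33 0 0.5 0; 0.26 0 0.5 0; 0.26 0 0.5 0; 0.2 0 0.5 0; 0.2 0 0.5 0; 0 0 0 0"
}}

```text
time_s: 10.22
tcp_pos: [552.4, -215.9, 272.7]
orientation: [[0.047, -0.999, 0.0], [-0.999, -0.047, -0.001], [0.001, -0.0, -1.0]]
wrist_force: [-0.2, -3.0, 3.3]
width: 0.217
grasp_force: 58.4
```

{"api": "drive_tool", "payload": {
  "moves": "0.15 0 0.5 0; 0.12 0 0.5 0; 0.08 0 0.4 0; 0 0 0 0; 0 0 0 0"
}}

```text
time_s: 10.63
tcp_pos: [552.3, -218.6, 258.6]
orientation: [[0.047, -0.999, -0.0], [-0.999, -0.047, 0.0], [-0.0, 0.0, -1.0]]
wrist_force: [0.4, -1.3, 3.5]
width: 0.217
grasp_force: 58.4
```

```bash
python3 - <<'E'
from h import *
s=bot.read_state(); print(s["time_s"],s["tcp_pos"],s["wrist_force"])
b=cams.get_image("scene");t=cams.get_image("top")
c=lambda i,x0,y0,x1,y1:cv2.resize(i[y0:y1,x0:x1],(400,300),interpolation=cv2.INTER_CUBIC)
cv2.imwrite("pics/c3.png",np.hstack([c(t,295,145,415,235),c(b,170,180,290,270)])[:,:,::-1])
E
```

```text
10.6333 [ 552.3  -218.6   258.63] [ 0.41 -1.33  3.46]
```

View pics/c3.png

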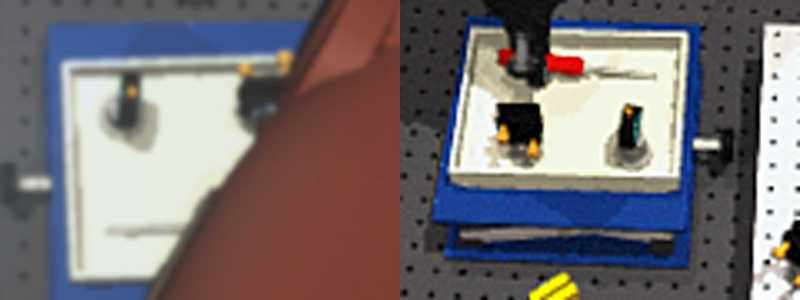

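Top view and scene view both show the driver almost flat in the empty half of the tray, with the shaft along the floor and the lens and mirror still standing. Now I'll release it and rise.

{"api": "drive_tool", "payload": {
  "moves": "0 0 0 0; 0 0 0 0; 0 0 0 0; 0 0 0 0; 0 0 -0.5 0; 0 0 -1 0; 0 0 -2 0; 0 0 -3 0; 0 0 -3.5 0; 0 0 -3.5 0",
  "fingers": 3.2
}}

```text
time_s: 11.57
tcp_pos: [552.0, -218.5, 396.0]
orientation: [[0.047, -0.999, -0.0], [-0.999, -0.047, 0.0], [-0.0, 0.0, -1.0]]
wrist_force: [1.5, -1.5, -0.3]
width: 0.373
grasp_force: 0.0
```

{"api": "drive_tool", "payload": {
  "moves": "0 0 0 0.12; 0 0 0 0.12; 0 0 0 0.12; 0 0 0 0.12; 0 0 0 0.12; 0 0 0 0.12; 0 0 0 0.12; 0 0 0 0.12; 0 0 0 0.12; 0 0 0 0.12"
}}

```text
time_s: 12.4
tcp_pos: [552.4, -218.7, 394.9]
orientation: [[-0.916, -0.401, 0.001], [-0.401, 0.916, -0.0], [-0.001, -0.001, -1.0]]
wrist_force: [-0.9, -0.1, -0.0]
width: 0.372
grasp_force: 0.0
```

{"api": "drive_tool", "payload": {
  "moves": "0 0 0 0.12; 0 0 0 0.12; 0 0 0 0.13; 0 0 0 0; 0 0 0 0"
}}

```text
out of range: row 3 has 0.13, outside -0.125 to 0.125
```

```bash
python3 - <<'E'
from h import *
s=bot.read_state(); print(s["time_s"],s["tcp_pos"],s["orientation"],s["qpos"])
a=cams.get_image("wrist");b=cams.get_image("scene")
c=lambda i,x0,y0,x1,y1:cv2.resize(i[y0:y1,x0:x1],(400,300),interpolation=cv2.INTER_CUBIC)
cv2.imwrite("pics/c4.png",np.hstack([cv2.resize(a,(400,300)),c(b,170,180,290,270)])[:,:,::-1])
E
```

```text
12.4 [ 552.36 -218.67  394.91] [[-0.92 -0.4   0.  ]
 [-0.4   0.92 -0.  ]
 [-0.   -0.   -1.  ]] [-0.5   0.43  0.02  1.17  0.   -0.91]
```

View pics/c4.png

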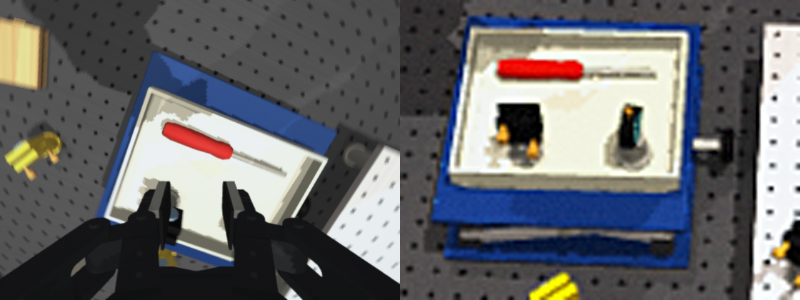

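The driver lies flat in the empty half: red handle towards the tail, lens and mirror upright. In the left (wrist) view the near rim corners are at (150,88) and (325,157).

```bash
python3 - <<'E'
from h import *
W=cams.camera_params("wrist")
a=atz(W,(150*1.4,88*1.4),105);b=atz(W,(326*1.4,157*1.4),105);d=b-a
print(a,b,np.linalg.norm(d),np.degrees(np.arctan2(-d[0],d[1])))
for p in [(155,53),(337,128),(350,152),(398,150)]: print(atz(W,(p[0]*1.4,p[1]*1.4),76))
E
```

```text
[ 518.02 -286.39  105.  ] [509.09 -85.66 105.  ] 200.933962914235 2.5467570953182332
[ 485.08 -298.68   76.  ]
[475.93 -74.79  76.  ]
[494.58 -44.44  76.  ]
[469.27   6.62  76.  ]
```

{"api": "drive_tool", "payload": {
  "moves": "0 0 0 0.12; 0 0 0 0.12; 0 0 0 0.12; 0 0 0 0.007; 0 0 0 0"
}}

```text
time_s: 12.92
tcp_pos: [552.4, -218.7, 394.3]
orientation: [[-0.998, -0.057, 0.0], [-0.057, 0.998, -0.0], [-0.0, -0.0, -1.0]]
wrist_force: [-0.3, -0.1, 0.1]
width: 0.371
grasp_force: 0.0
```

{"api": "drive_tool", "payload": {
  "moves": "-0.83 -1.63 0 0.011; -0.83 -1.63 0 0; -0.83 -1.63 0 0; -0.83 -1.62 0 0; 0 0 2 0; 0 0 3 0; 0 0 3 0; 0 0 1 0; 0 0 0 0; 0 0 0 0"
}}

```text
time_s: 13.75
tcp_pos: [588.5, -282.3, 304.6]
orientation: [[-0.999, -0.043, -0.0], [-0.043, 0.999, -0.0], [0.0, -0.0, -1.0]]
wrist_force: [0.8, -1.0, 0.7]
width: 0.37
grasp_force: 0.0
```

```bash
python3 - <<'E'
from h import *
s=bot.read_state(); print(s["time_s"],s["tcp_pos"],s["orientation"],s["wrist_force"],s["qpos"])
W=cams.camera_params("wrist");print(W["extrinsics"][:3,3])
a=cams.get_image("wrist");b=cams.get_image("scene")
c=lambda i,x0,y0,x1,y1:cv2.resize(i[y0:y1,x0:x1],(400,300),interpolation=cv2.INTER_CUBIC)
cv2.imwrite("pics/c5.png",np.hstack([cv2.resize(a,(400,300)),c(b,170,150,290,240)])[:,:,::-1])
E
```

```text
13.75 [ 588.53 -282.34  304.58] [[-1.   -0.04 -0.  ]
 [-0.04  1.   -0.  ]
 [ 0.   -0.   -1.  ]] [ 0.77 -1.02  0.73] [-0.56  0.6   0.06  1.04 -0.   -0.6 ]
[ 516.62 -286.92  274.07]
```

View pics/c5.png

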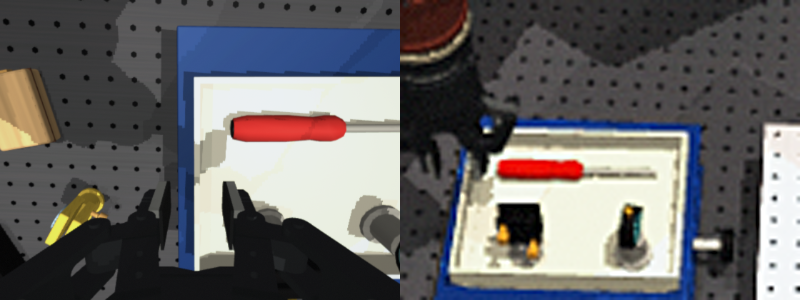

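Left: the wrist view shows the tail wall at x≈196, centred between the fingers (170 and 226). The driver handle is clear at (232–346,128). I'll descend and grip the wall.

{"api": "drive_tool", "payload": {
  "moves": "0 0 1.5 0; 0 0 1.5 0; 0 0 1 0; 0 0 0 0; 0 0 0 0"
}}

```text
time_s: 14.27
tcp_pos: [588.6, -282.4, 264.5]
orientation: [[-0.999, -0.041, 0.0], [-0.041, 0.999, -0.0], [-0.0, -0.0, -1.0]]
wrist_force: [-0.1, 0.1, 0.6]
width: 0.371
grasp_force: 0.0
```

{"api": "drive_tool", "payload": {
  "moves": "0 0 0 0; 0 0 0 0; 0 0 0 0; 0 0 0 0; 0 0 0 0; 0 0 0 0; 0 0 0 0",
  "fingers": 0
}}

```text
time_s: 14.85
tcp_pos: [588.7, -282.4, 265.1]
orientation: [[-0.999, -0.04, 0.002], [-0.04, 0.999, -0.001], [-0.002, -0.001, -1.0]]
wrist_force: [-1.4, 0.9, 6.1]
width: 0.024
grasp_force: 60.3
```

{"api": "drive_tool", "payload": {
  "moves": "0 0.1 0 0; 0 0.2 0 0; -0.01 0.3 0 0; -0.01 0.4 0 0; -0.01 0.5 0 0; -0.01 0.5 0 0; -0.01 0.5 0 0; -0.01 0.5 0 0; -0.01 0.5 0 0; -0.01 0.5 0 0"
}}

```text
time_s: 15.68
tcp_pos: [588.2, -243.4, 265.1]
orientation: [[-0.999, -0.039, 0.002], [-0.039, 0.999, -0.004], [-0.002, -0.004, -1.0]]
wrist_force: [0.1, -5.7, 3.7]
width: 0.027
grasp_force: 60.1
```

{"api": "drive_tool", "payload": {
  "moves": "-0.01 0.5 0 0; -0.01 0.5 0 0; -0.01 0.5 0 0; -0.01 0.5 0 0; -0.01 0.5 0 0; -0.01 0.5 0 0; -0.01 0.5 0 0; -0.01 0.5 0 0; -0.01 0.5 0 0; -0.01 0.5 0 0"
}}

```text
time_s: 16.52
tcp_pos: [587.2, -193.4, 265.1]
orientation: [[-0.999, -0.039, 0.002], [-0.039, 0.999, -0.004], [-0.002, -0.004, -1.0]]
wrist_force: [0.3, -5.8, 4.2]
width: 0.024
grasp_force: 60.1
```

{"api": "drive_tool", "payload": {
  "moves": "-0.01 0.5 0 0; -0.01 0.5 0 0; -0.01 0.5 0 0; -0.01 0.5 0 0; -0.01 0.5 0 0; -0.01 0.5 0 0; -0.01 0.4 0 0; -0.01 0.3 0 0; -0.01 0.2 0 0; 0 0.1 0 0"
}}

```text
time_s: 17.35
tcp_pos: [586.6, -153.3, 265.1]
orientation: [[-0.999, -0.039, 0.002], [-0.039, 0.999, -0.003], [-0.002, -0.004, -1.0]]
wrist_force: [0.1, -7.2, 5.0]
width: 0.029
grasp_force: 60.2
```

```bash
python3 - <<'E'
from h import *
s=bot.read_state(); print(s["time_s"],s["tcp_pos"],s["wrist_force"])
b=cams.get_image("scene");a=cams.get_image("wrist")
c=lambda i,x0,y0,x1,y1:cv2.resize(i[y0:y1,x0:x1],(400,300),interpolation=cv2.INTER_CUBIC)
cv2.imwrite("pics/c6.png",np.hstack([cv2.resize(a,(400,300)),c(b,190,170,330,275)])[:,:,::-1])
E
```

```text
17.35 [ 586.59 -153.25  265.09] [ 0.06 -7.19  5.01]
```

View pics/c6.png

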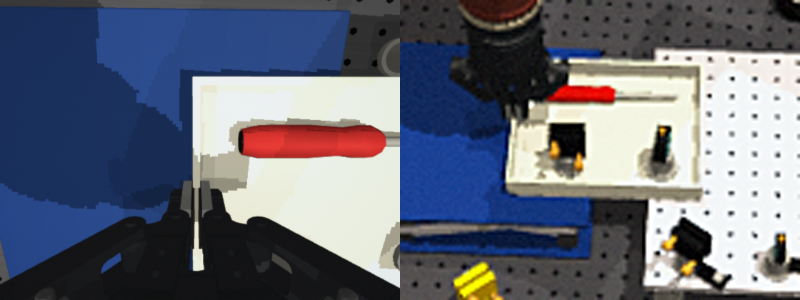

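The nose is over the breadboard edge and the tray is level. Lens and mirror are upright, and the driver is in place at (240–385,140) in the left view. I'll carry on, lowering 2 mm as the tail leaves the jack.

{"api": "drive_tool", "payload": {
  "moves": "0 0.1 0 0; 0 0.2 0 0; -0.01 0.3 0 0; -0.01 0.4 0 0; -0.01 0.5 0 0; -0.01 0.5 0 0; -0.01 0.5 0 0; -0.01 0.5 0 0; -0.01 0.5 0 0; -0.01 0.5 0 0"
}}

```text
time_s: 18.28
tcp_pos: [586.1, -113.7, 265.7]
orientation: [[-0.999, -0.039, 0.004], [-0.039, 0.999, -0.005], [-0.004, -0.005, -1.0]]
wrist_force: [0.5, -8.4, 8.2]
width: 0.026
grasp_force: 60.6
```

{"api": "drive_tool", "payload": {
  "moves": "-0.01 0.5 0 0; -0.01 0.5 0 0; -0.01 0.5 0 0; -0.01 0.5 0 0; -0.01 0.5 0 0; -0.01 0.4 0.02 0; -0.01 0.4 0.04 0; -0.01 0.4 0.04 0; -0.01 0.4 0.04 0; 0 0.4 0.04 0"
}}

```text
time_s: 19.12
tcp_pos: [584.6, -68.0, 262.8]
orientation: [[-0.999, -0.039, 0.002], [-0.039, 0.999, -0.002], [-0.002, -0.002, -1.0]]
wrist_force: [-1.1, -8.9, 9.3]
width: 0.027
grasp_force: 60.8
```

{"api": "drive_tool", "payload": {
  "moves": "-0.01 0.5 0 0; -0.01 0.5 0 0; -0.01 0.5 0 0; -0.01 0.5 0 0; -0.01 0.5 0 0; -0.01 0.5 0 0; -0.01 0.5 0 0; -0.01 0.5 0 0; -0.01 0.5 0 0; -0.01 0.5 0 0"
}}

```text
time_s: 19.95
tcp_pos: [583.8, -18.0, 263.1]
orientation: [[-0.999, -0.039, 0.002], [-0.039, 0.999, -0.003], [-0.002, -0.003, -1.0]]
wrist_force: [0.9, -8.4, 6.8]
width: 0.027
grasp_force: 60.5
```

{"api": "drive_tool", "payload": {
  "moves": "-0.01 0.5 0 0; -0.01 0.5 0 0; -0.01 0.5 0 0; -0.01 0.5 0 0; -0.01 0.5 0 0; -0.01 0.4 0 0; 0 0.3 0 0; 0 0.2 0 0; 0 0.1 0 0; 0 0 0 0"
}}

```text
time_s: 20.78
tcp_pos: [582.9, 17.2, 263.0]
orientation: [[-0.999, -0.04, 0.002], [-0.04, 0.999, -0.002], [-0.002, -0.003, -1.0]]
wrist_force: [-0.1, -6.6, 7.1]
width: 0.028
grasp_force: 60.6
```

```bash
python3 - <<'E'
from h import *
s=bot.read_state(); print(s["time_s"],s["tcp_pos"],s["wrist_force"])
b=cams.get_image("scene");a=cams.get_image("top")
c=lambda i,x0,y0,x1,y1:cv2.resize(i[y0:y1,x0:x1],(400,300),interpolation=cv2.INTER_CUBIC)
cv2.imwrite("pics/c7.png",np.hstack([c(a,170,110,330,230),c(b,230,170,390,290)])[:,:,::-1])
E
```

```text
20.7833 [582.94  17.16 263.04] [-0.1  -6.6   7.12]
```

View pics/c7.png

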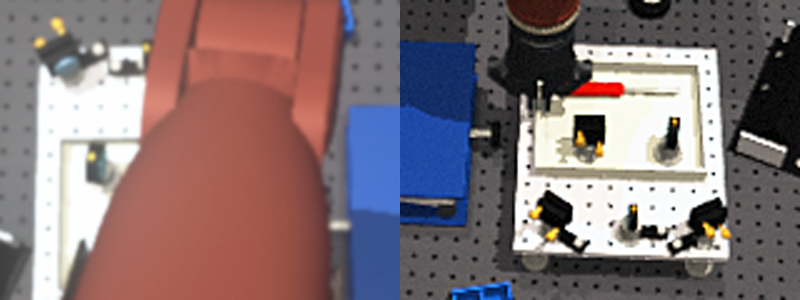

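The tray sits wholly on the breadboard, clear of its edges, with lens, mirror and driver in place. Now I'll release it and rise.

{"api": "drive_tool", "payload": {
  "moves": "0 0 0 0; 0 0 0 0; 0 0 0 0; 0 0 0 0; 0 0 -0.5 0; 0 0 -1 0; 0 0 -2 0; 0 0 -3 0; 0 0 -3 0; 0 0 -3 0",
  "fingers": 2.8
}}

```text
time_s: 21.72
tcp_pos: [582.0, 17.8, 389.3]
orientation: [[-0.999, -0.04, 0.0], [-0.04, 0.999, 0.0], [-0.0, 0.0, -1.0]]
wrist_force: [1.7, 0.1, 0.7]
width: 0.326
grasp_force: 0.0
```

{"api": "drive_tool", "payload": {
  "moves": "2 0 -2 0; 3 0 -2 0; 3 0 0 0; 3 0 0 0; 3 0 0 0; 3 0 0 0; 3 0 0 0; 0 0 0 0; 0 0 0 0"
}}

```text
time_s: 22.47
tcp_pos: [381.4, 9.7, 428.2]
orientation: [[-0.999, -0.04, 0.002], [-0.04, 0.999, -0.0], [-0.002, -0.0, -1.0]]
wrist_force: [0.5, 0.5, 0.3]
width: 0.324
grasp_force: 0.0
```

```bash
python3 - <<'E'
from h import *
s=bot.read_state(); print(s["time_s"],s["tcp_pos"],s["wrist_force"],s["width"])
b=cams.get_image("scene");a=cams.get_image("top")
c=lambda i,x0,y0,x1,y1:cv2.resize(i[y0:y1,x0:x1],(400,300),interpolation=cv2.INTER_CUBIC)
cv2.imwrite("pics/c8.png",np.vstack([np.hstack([c(a,170,120,330,240),c(b,230,170,390,290)]),np.hstack([c(a,0,0,560,420),c(b,0,0,560,420)])])[:,:,::-1])
E
```

```text
22.4667 [381.42   9.73 428.19] [0.55 0.54 0.32] 0.32390155638537105
```

View pics/c8.png

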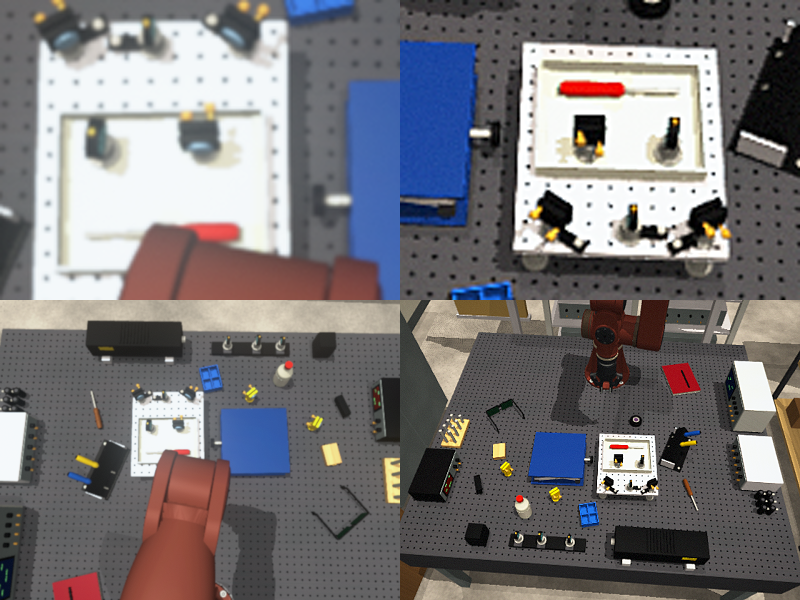

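The tray lies square and wholly on the breadboard, with the driver flat inside it and the lens and mirror standing. Blue and yellow are still in the stand, the rest is undisturbed, and the arm is clear, so I'm handing it in.

```bash
python3 -c "
from workcell import bot
print(bot.finish_job())"
```

```text
the job is handed in; nothing more can be done
None
```

I handed the job in at about 22.6 s: the red driver lies flat in the tray beside the standing lens and mirror, and the tray rests wholly on the breadboard, roughly square to it; the judge's verdict was not reported.

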